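Pull the telescoping monopod out to its second stop in the bench cradle and hold it

TASK

Lay the small telescoping camera monopod down in the bench cradle, red button up, with its wide foot plate just behind the cradle's rear pair of posts and its orange-ended pull knob pointing out over the cradle's orange-striped end, and let go of it. Then push the red release button all the way down, take the pull knob and draw it straight out past the first stop to the second stop, where both sections are fully out. It springs back if let go, so finish while still gripping the knob and holding it fully extended; leave the other craft things where they are.

Things in the scene. Friction and masses are not known exactly. Their poses are not given: they have to be found in the camera images.
- cradle: Fixed bench cradle: light wooden plate 136x66x8 mm with two grey saddles across it. Origin: centre of the plate's underside; +x along the plate to the end with the orange stripe (front), z up. Saddles are 8 mm thick, 60 mm wide, centred at x = -50 (rear) and +40 mm (front). On each, two posts leave a 40 mm notch (y -20 to 20 mm), straight up to z = 47 mm, flared to z = 55 mm.
- cradle_seat (a point): Point 30 mm above the cradle's origin, level with the saddle tops on which the handle rests; axes as the cradle's. The seated monopod has its origin here and the same axes; from 12 mm behind to 5 mm ahead is good (further forward its foot plate sits on the rear posts). The fingers have room between the saddles.
- pole: Loose telescoping camera monopod, 0.27 to 0.43 kg, lying button up and pointing the same way as the cradle to within 1.1 rad. Dark ribbed handle 120 long x 32 wide x 32 mm high. Origin: centre of the handle's underside; +x along its axis to the pull knob, z up; tube axis 16 mm above the origin. Balance point some 8 mm ahead of the origin: grip the handle across its width at the origin.
- pole_foot (a point): Middle of the front face of the grey foot plate at the handle's rear (x = -60 mm on the monopod's axis); axes as the monopod's. The plate is 56 mm wide, 32 high, 9 thick, and catches behind the cradle's rear posts to take the pull; in the seat it starts 6 mm behind them, and the monopod may slide forward by that gap when pulled.
- button_top (a point): Centre of the top face of the red round release button (18 mm diameter), on top of the handle at x = 30 mm, z = 40 mm in the monopod's frame, 8 mm proud of the handle; moves with the button. Pressed straight down it travels 6 mm, resists with about 4 N and stays down by itself.
- pole_button (a joint): Travel of the release button, m: 0 up (locked), 0.006 fully down (released). The telescope is locked shut until it is pressed.
- knob_grip (a point): Middle of the black pull knob on the tube axis: a round grip 20 mm in diameter, 30 mm long, ended by an orange flange 28 mm in diameter and 6 mm thick whose inner face is 15 mm further out. Axes as the monopod's: +x is the pull direction. Shut, it lies at x = 99 mm, z = 16 mm in the monopod's frame; moves with the knob.
- pole_knob (a joint): How far the inner tube (15 mm diameter, carries the knob) is out of the outer tube, m: 0 in, 0.050 fully out (first stop). It comes first, pulling back with 2 to 3 N.
- pole_tube (a joint): How far the outer tube (22 mm, black collar of 27 mm at its end) is out of the handle, m: 0 in, 0.050 fully out (second stop). It follows once the inner tube is at its stop, pulling back with 5 to 7.5 N. Both sections spring back in when the knob is let go.
- crochet_ball: White ball of crochet thread, 85 mm across; origin under its centre. Bystander.
- washi_yellow: Yellow roll of paper tape, 41 mm across, 15 mm high, lying flat; origin under its centre. Bystander.
- scissors_black: Black and red craft scissors, 66x162x11 mm, lying flat; origin under their centre. Bystander.

How it is judged:
By the outcome, as a careful person would: the job done as asked, in the order asked, and still so for the second after the job is handed in, while the arm keeps its last pose, push and grip.
It also fails if it takes over 58 s, if anything falls off the work surface, if the arm or the gripper's body presses on something with over 40 N, if the wrist force passes 120 N, or if a joint passes its speed limit or range.

ROBOT

A 6-joint arm with a two-finger parallel gripper is mounted at the origin on a cart in front of the work surface, level with it; the furniture and walls round the work are solid. World frame = base frame: x ahead of the robot, y to its left, z up, the work surface at z = 0. Lengths are in m, angles in rad, forces in N, time in s.
With the tool pointing down it reaches from about 0.425 to 0.95 m from the base axis. Payload 3.5 kg.
Tool frame: the origin (TCP) lies at the very end of the fingers, on their centre line; the grasp point (between the pads) lies 19 mm behind it (grip_depth is the distance from the TCP to the grasp point, in m); x points along the fingers, z is the direction in which the jaws open and shut, and the axes are right-handed (so a half turn about x gives the same grasp; the last joint's range is limited). The gripper opens to 85 mm and grips with 20 to 120 N. Pads are 22 mm wide; open, the fingers measure 114 mm over their backs; the gripper's body (76 mm by 85 mm) begins 54 mm behind the grasp point. The pads swing forward as they close: fully open they stand 13 mm farther back than shut.
Start: joints at [-1.494, 0.286, 1.577, -0, 1.279, -0.15], TCP at [0.152, -0.658, 0.231] pointing down, gripper open.
Joint ranges: [-2.77, 2.77], [-0.9, 2.22], [0.21, 2.48], [-1.53, 4.67], [0.24, 2.81], [-2.84, 2.84]. Speed limits (rad/s): [2.79, 2.79, 3.14, 3.14, 3.14, 3.14].

INTERFACE

Orientations are given as a unit quaternion [x, y, z, w].
In Python, from plant import get_state, read_camera, calibration, sign_off, recognise, grip_depth gives the robot as it stands. The module is installed in compiled form; this text tells all that it offers.
- The arm moves only by the tool servo_tool, never from a script. Its argument "deltas" is a list that holds one entry, the list of rows, each a list of 4 numbers: the shift along the world's x, y, z scaled (see below), then the turn about the world's z scaled (see below). In form: [[[tx, ty, tz, spin], ...]]. A call has exactly 5 rows; each row is the pose to reach, as a shift and turn from the pose commanded when the call began; what a row does not reach only later rows make up. The controller multiplies each number of a shift by 10 cm and each number of a turn by 90 degrees. A row lasts 1/10 s, in which the tool goes at most 50 mm and 8.59 degrees, less where a joint would pass 70% of its speed; a pose out of reach is approached as far as the arm can. A call with a number of a shift or a turn outside -1 to 1 is refused whole. A call with a gripper value outside its range is refused whole. "claw" is the gripper's target within -1 to 1 (fully open at 1, half-way at 0, shut at -1), set as the call begins (left out, the last holds). The fingers move at their own pace and stop on an object; "force" is the grip in N (left out, the last holds). Time passes only in rows, so rows that repeat a pose let the fingers close, or fill a call up. It gives the time, the measured TCP pose, the force and the opening at its end, in the units of the state.
- get_state(): the state, without advancing time (a new reading comes with each control period).
- read_camera(name): name is "scene" or "side" or "wrist"; returns the picture (384x512x3 uint8, blue, green, red); there is no depth.
- calibration(name): a dict with "intrinsics" (3x3 intrinsics, pixels), "dist" ([k1, k2, p1, p2, k3] as OpenCV has them; the pictures are not rectified), "R" (3x3) and "t" (3): a world point X has camera coordinates R X + t; the wrist camera has in their place "T_tool_cam" (4x4, takes a point from camera to tool coordinates, whose origin is the TCP and whose axes are the tool frame's). Camera axes: x right, y down, z forward; pixel columns grow to the right and rows downward; lengths in m; the calibration is good to about 2 mm. A picture is of the moment at which its call begins: read the wrist's pose just before it. calibration takes no time and is no camera call.
- sign_off(): hands the job in, once; it reports no verdict.
Trained networks look in the newest picture that a camera, given by its name, has taken for a name from the list of things; names that differ only in an ending like _2 or _b are one class to them, and where a whole thing is asked for, a point or a joint stands for the part that bears it (a point fixed in the world has none). Each returns a list of dicts, best first, with "p" (0 to 1); they miss things now and then, are a little off and sometimes report something else, mostly with a low value. They report only what shows in the picture. A call takes as long as a camera call.
- recognise(camera, query): "at" ([x, y, z] in m, in world coordinates, good to about 4 mm: the middle of the surface that is visible of it).
The state is a dict: "time": time; "qpos": joint angles; "dq": joint speeds; "joint_efforts": joint torques, N m; "eef_pos": TCP position; "tcp_rot": TCP orientation; "contact_force": force on the tool from outside, world axes, zero at the start; "wrist_torque": the same for the moment, N m; "opening": opening from 0.0 (shut) to 1.0 (fully open).
Only numpy, scipy, OpenCV 4.12 (cv2) and the standard library are available. Lean on these libraries where they do the work, as an engineer would, in place of code of your own. Each camera call takes 0.05 s, during which the arm holds its last target. There are 200 camera calls.

## Working session

There is one attempt and no reset: what is moved stays moved. The work goes in short steps, Python scripts to look and compute and a tool call to move; the robot and the scene stay as the last step left them, time stands still between calls to the robot, and variables do not carry over. Pictures are saved under pics/ and viewed, about 8 in all and at most 12, crops included, and the job is handed in when it is done.

Besides the shell and the picture viewer there is one more tool, called by a JSON object that holds its "op" and its "data", one argument or row to a line. servo_tool: Moves the arm, as the interface text tells. Its arguments: {"type":"object","properties":{"deltas":{"type":"array"},"claw":{"type":"number"},"force":{"type":"number"}},"required":["deltas"]}

```bash
mkdir -p pics; python3 - <<'E'
from plant import *
import cv2, numpy as np
s=get_state(); print({k:np.round(v,3).tolist() for k,v in s.items()}); print(grip_depth)
a=read_camera("scene"); b=read_camera("side")
cv2.imwrite("pics/a.png",np.vstack([a,b])[:, :] if 0 else cv2.resize(np.hstack([a,b]),(800,300)))
cv2.imwrite("pics/scene.png",a);cv2.imwrite("pics/side.png",b)
for c in("scene","side"):
  for q in("cradle","pole","pole_foot","button_top","knob_grip","crochet_ball","washi_yellow","scissors_black"):
    print(c,q,[(round(d["p"],2),np.round(d["at"],3).tolist()) for d in recognise(c,q)[:2]])
for c in("scene","side","wrist"): print(c,{k:np.round(v,3).tolist() for k,v in calibration(c).items()})
E
```

```text
{'time': 0.0, 'qpos': [-1.494, 0.287, 1.578, 0.0, 1.279, -0.15], 'dq': [-0.0, 0.0, 0.001, -0.001, -0.0, 0.001], 'joint_efforts': [0.0, -40.598, -29.263, -0.0, 0.006, 0.0], 'eef_pos': [0.152, -0.657, 0.23], 'tcp_rot': [0.441, 0.554, -0.44, 0.553], 'contact_force': [0.795, 0.3, -0.037], 'wrist_torque': [-0.008, 0.062, 0.033], 'opening': 0.996}
0.0187
scene cradle [(0.96, [0.424, 0.305, 0.007])]
scene pole [(0.81, [0.548, 0.366, 0.022])]
scene pole_foot [(0.96, [0.545, 0.364, 0.024])]
scene button_top []
scene knob_grip []
scene crochet_ball [(0.72, [0.42, 0.526, 0.06]), (0.47, [0.598, -0.019, 0.006])]
scene washi_yellow [(0.17, [0.419, 0.3, 0.008])]
scene scissors_black [(0.56, [0.6, -0.022, 0.011])]
side cradle [(0.78, [0.428, 0.256, 0.015]), (0.27, [0.516, 0.274, 0.022])]
side pole [(0.79, [0.552, 0.338, 0.029])]
side pole_foot [(0.8, [0.554, 0.337, 0.027]), (0.18, [0.514, 0.266, 0.019])]
side button_top []
side knob_grip [(0.25, [0.551, 0.341, 0.028])]
side crochet_ball [(0.57, [0.44, 0.485, 0.055])]
side washi_yellow [(0.69, [0.488, -0.065, 0.011]), (0.48, [0.554, 0.339, 0.026])]
side scissors_black [(0.59, [0.603, -0.037, 0.007])]
scene {'intrinsics': [[431.736, 0.0, 254.503], [0.0, 431.736, 189.271], [0.0, 0.0, 1.0]], 'dist': [-0.135, 0.0, 0.0, 0.0, 0.0], 'R': [[-0.679, -0.733, 0.022], [-0.347, 0.295, -0.89], [0.646, -0.612, -0.455]], 't': [0.505, 0.182, 0.963]}
side {'intrinsics': [[366.476, 0.0, 252.686], [0.0, 366.476, 189.878], [0.0, 0.0, 1.0]], 'dist': [-0.102, 0.0, 0.0, 0.0, 0.0], 'R': [[0.994, -0.105, 0.01], [-0.047, -0.528, -0.848], [0.095, 0.843, -0.53]], 't': [-0.486, 0.2, 0.901]}
wrist {'intrinsics': [[325.755, 0.0, 250.83], [0.0, 325.755, 191.114], [0.0, 0.0, 1.0]], 'dist': [-0.088, 0.0, 0.0, 0.0, 0.0], 'T_tool_cam': [[0.002, -0.305, 0.952, -0.143], [0.0, -0.952, -0.305, 0.079], [1.0, 0.001, -0.001, 0.0], [0.0, 0.0, 0.0, 1.0]]}
```

View pics/scene.png

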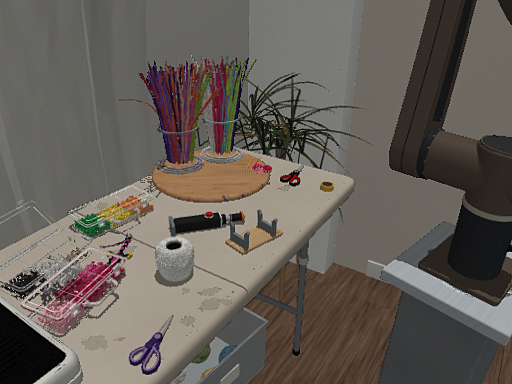

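View pics/side.png

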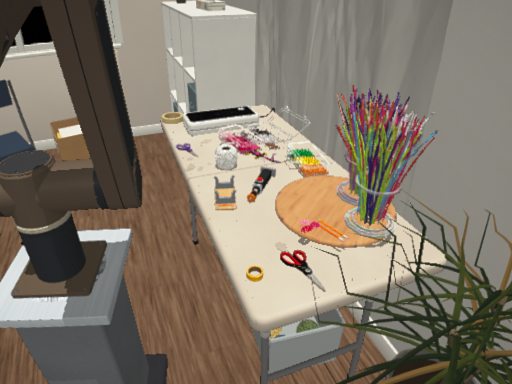

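The scene view shows the pole from (172,223) to (243,217) and the cradle at about (254,238). In the side view they are at (262,183) and (225,193). Both point roughly toward world -y. I'm moving above them for a close look.

{"op": "servo_tool", "data": {
  "deltas": [
    [[0.25, 0.2, 0.05, 0.02], [0.5, 0.4, 0.1, 0.04], [0.75, 0.6, 0.15, 0.06], [1, 0.7, 0.2, 0.08], [1, 0.7, 0.2, 0.08]]
  ],
  "claw": 1
}}

```text
time: 1.4
eef_pos: [0.2546, -0.5866, 0.2527]
tcp_rot: [0.403, 0.58, -0.404, 0.581]
contact_force: [0.3, 0.2, -1.0]
opening: 1.001
```

{"op": "servo_tool", "data": {
  "deltas": [
    [[0.2, 0.14, 0.04, 0.02], [0.4, 0.28, 0.08, 0.04], [0.6, 0.42, 0.12, 0.06], [0.8, 0.56, 0.16, 0.07], [1, 0.7, 0.2, 0.08]]
  ]
}}

```text
time: 1.9
eef_pos: [0.3518, -0.5177, 0.2713]
tcp_rot: [0.367, 0.604, -0.368, 0.604]
contact_force: [0.5, 0.6, 0.2]
opening: 0.998
```

{"op": "servo_tool", "data": {
  "deltas": [
    [[0.2, 0.14, 0.04, 0.02], [0.4, 0.28, 0.08, 0.04], [0.6, 0.42, 0.12, 0.06], [0.8, 0.56, 0.16, 0.07], [1, 0.7, 0.2, 0.08]]
  ]
}}

```text
time: 2.4
eef_pos: [0.4519, -0.4478, 0.2913]
tcp_rot: [0.329, 0.626, -0.329, 0.626]
contact_force: [-0.2, -0.3, 0.4]
opening: 0.996
```

{"op": "servo_tool", "data": {
  "deltas": [
    [[0.05, 0.2, 0, 0.02], [0.1, 0.4, 0, 0.04], [0.15, 0.6, 0, 0.06], [0.2, 0.8, 0, 0.07], [0.25, 1, 0, 0.08]]
  ]
}}

```text
time: 2.9
eef_pos: [0.4767, -0.346, 0.2913]
tcp_rot: [0.289, 0.646, -0.288, 0.646]
contact_force: [-0.2, 0.2, 0.7]
opening: 0.999
```

{"op": "servo_tool", "data": {
  "deltas": [
    [[0.05, 0.2, 0, 0.02], [0.1, 0.4, 0, 0.04], [0.15, 0.6, 0, 0.06], [0.2, 0.8, 0, 0.07], [0.25, 1, 0, 0.08]]
  ]
}}

```text
time: 3.4
eef_pos: [0.5018, -0.246, 0.2914]
tcp_rot: [0.247, 0.662, -0.247, 0.663]
contact_force: [-0.8, 0.5, -0.2]
opening: 0.997
```

{"op": "servo_tool", "data": {
  "deltas": [
    [[0.05, 0.2, 0, 0.02], [0.1, 0.4, 0, 0.04], [0.15, 0.6, 0, 0.06], [0.2, 0.8, 0, 0.07], [0.25, 1, 0, 0.08]]
  ]
}}

```text
time: 3.9
eef_pos: [0.5266, -0.146, 0.2914]
tcp_rot: [0.205, 0.677, -0.205, 0.677]
contact_force: [0.7, -0.1, -0.4]
opening: 1.001
```

{"op": "servo_tool", "data": {
  "deltas": [
    [[0, 0.2, 0, 0.02], [0, 0.4, 0, 0.04], [0, 0.6, 0, 0.06], [0, 0.8, 0, 0.07], [0, 1, 0, 0.08]]
  ]
}}

```text
time: 4.4
eef_pos: [0.5263, -0.0461, 0.2914]
tcp_rot: [0.162, 0.688, -0.162, 0.688]
contact_force: [-0.2, 0.9, 0.3]
opening: 0.999
```

{"op": "servo_tool", "data": {
  "deltas": [
    [[0, 0.2, 0, 0.02], [0, 0.4, 0, 0.04], [0, 0.6, 0, 0.06], [0, 0.8, 0, 0.07], [0, 1, 0, 0.08]]
  ]
}}

```text
time: 4.9
eef_pos: [0.5261, 0.0538, 0.2914]
tcp_rot: [0.119, 0.697, -0.119, 0.697]
contact_force: [-0.3, 0.2, 0.7]
opening: 0.998
```

{"op": "servo_tool", "data": {
  "deltas": [
    [[0, 0.2, 0, 0.02], [0, 0.4, 0, 0.04], [0, 0.6, 0, 0.06], [0, 0.8, 0, 0.07], [0, 1, 0, 0.08]]
  ]
}}

```text
time: 5.4
eef_pos: [0.526, 0.1537, 0.2914]
tcp_rot: [0.075, 0.703, -0.075, 0.703]
contact_force: [0.2, -0.5, 0.8]
opening: 1.001
```

{"op": "servo_tool", "data": {
  "deltas": [
    [[0, 0.2, 0, 0.02], [0, 0.4, 0, 0.04], [0, 0.6, 0, 0.06], [0, 0.8, 0, 0.07], [0, 1, 0, 0.08]]
  ]
}}

```text
time: 5.9
eef_pos: [0.5259, 0.2536, 0.2914]
tcp_rot: [0.03, 0.706, -0.03, 0.707]
contact_force: [0.1, -0.6, 0.1]
opening: 0.999
```

{"op": "servo_tool", "data": {
  "deltas": [
    [[0, 0.2, 0, 0.02], [0, 0.4, 0, 0.04], [0, 0.6, 0, 0.06], [0, 0.8, 0, 0.06], [0, 0.8, 0, 0.06]]
  ]
}}

```text
time: 6.4
eef_pos: [0.5256, 0.3345, 0.2912]
tcp_rot: [-0.003, 0.707, 0.004, 0.707]
contact_force: [0.4, -0.5, 0.4]
opening: 0.996
```

```bash
cat >h.py <<'E'
from plant import *
import cv2, numpy as np
from scipy.spatial.transform import Rotation as Ro
def pose():
    s=get_state(); T=np.eye(4); T[:3,:3]=Ro.from_quat(s["tcp_rot"]).as_matrix(); T[:3,3]=s["eef_pos"]; return T,s
def cam(n,T=None):
    c=calibration(n); K=np.array(c["intrinsics"]); d=np.array(c["dist"])
    if n=="wrist":
        M=np.linalg.inv(T@np.array(c["T_tool_cam"])); return K,d,M[:3,:3],M[:3,3]
    return K,d,np.array(c["R"]),np.array(c["t"])
def proj(C,X):
    K,d,R,t=C; return cv2.projectPoints(np.atleast_2d(np.array(X,float)),cv2.Rodrigues(R)[0],t,K,d)[0][:,0]
def atz(C,uv,z):
    K,d,R,t=C; p=cv2.undistortPoints(np.array([[uv]],float),K,d)[0,0]; v=R.T@[p[0],p[1],1]; o=-R.T@t
    return o+v*(z-o[2])/v[2]
E
python3 - <<'E'
from h import *
T,s=pose(); im=read_camera("wrist"); cv2.imwrite("pics/w1.png",cv2.resize(im,(800,600)))
np.save("w1T.npy",T); print(s["time"],T.round(3).tolist(),s["qpos"])
for q in("cradle","pole","pole_foot","button_top","knob_grip"):
    print(q,[(round(d["p"],2),np.round(d["at"],3).tolist()) for d in recognise("wrist",q)[:2]])
E
```

```text
6.4 [[-0.0, -0.01, 1.0, 0.526], [0.0, 1.0, 0.01, 0.334], [-1.0, 0.0, -0.0, 0.291], [0.0, 0.0, 0.0, 1.0]] [4.03819754e-01 1.33549532e-01 1.64610265e+00 4.83435862e-04
 1.36200562e+00 3.93744374e-01]
cradle [(0.97, [0.428, 0.3, 0.011])]
pole [(0.87, [0.552, 0.367, 0.033])]
pole_foot [(0.88, [0.554, 0.367, 0.036])]
button_top [(0.6, [0.547, 0.345, 0.043])]
knob_grip [(0.79, [0.52, 0.278, 0.024])]
```

View pics/w1.png

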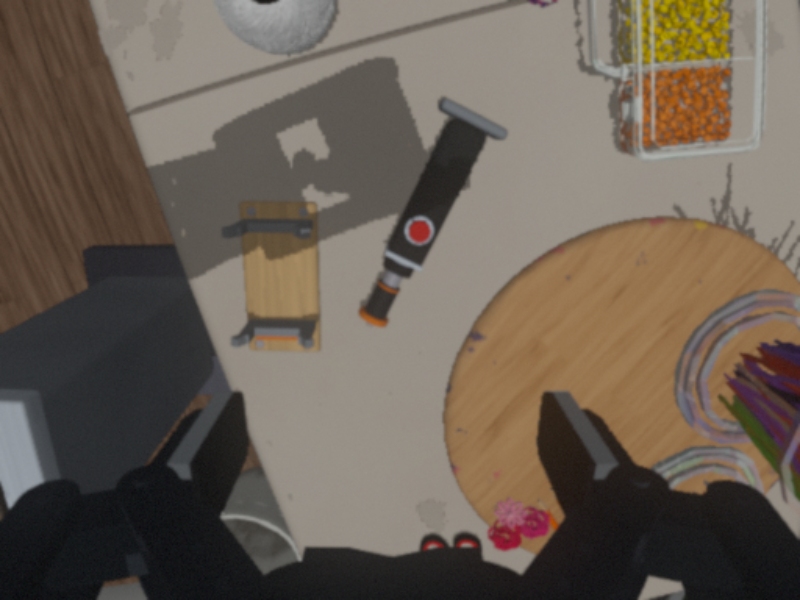

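The wrist view shows the cradle plate from (242,203) to (320,350) with its striped end at the bottom. The pole's foot is at (472,118), its button at (419,230) and its knob end at (374,318). Next I measure these.

```bash
python3 - <<'E'
from h import *
from scipy.optimize import least_squares
T=np.load("w1T.npy"); C=cam("wrist",T); k=1.5625
f=lambda u,v,z: atz(C,((u+.5)/k-.5,(v+.5)/k-.5),z)
b=f(419,230,.040); kn=f(382,300,.026); ft=f(468,122,.032); 
print("btn",b,"knob",kn,"foot",ft)
d=b-ft; print("yaw foot->btn",np.degrees(np.arctan2(d[1],d[0])),np.hypot(*d[:2]))
d=kn-b; print("yaw btn->kn",np.degrees(np.arctan2(d[1],d[0])),np.hypot(*d[:2]))
P=[f(u,v,.008) for u,v in((242,201),(317,203),(320,349),(250,351))]
print("plate",np.round(P,4).tolist(),[np.linalg.norm(P[i]-P[(i+1)%4]).round(4) for i in range(4)])
# cradle model fit
X0=np.array([(-68,-33,8),(-68,33,8),(68,33,8),(68,-33,8)])/1000
uv=np.array([(242,201),(317,203),(320,349),(250,351)])/k
def mod(p,X): 
    c,s_=np.cos(p[2]),np.sin(p[2]); return np.c_[p[0]+c*X[:,0]-s_*X[:,1],p[1]+s_*X[:,0]+c*X[:,1],X[:,2]]
r=least_squares(lambda p:(proj(C,mod(p,X0))-uv).ravel(),[.43,.3,-1.57]); print("cradle",r.x,np.degrees(r.x[2]),r.fun.round(1))
# pole fit: foot corners top, button, knob
Xp=np.array([(-69,28,32),(-69,-28,32),(30,0,40),(120,0,28)])/1000
im=cv2.imread("pics/w1.png")
q=r.x
yaw=np.arctan2(*(b-ft)[[1,0]]); o=b[:2]-.03*np.array([np.cos(yaw),np.sin(yaw)])
uvp=np.array([(503,134),(443,101),(419,230),(371,310)])/k
r2=least_squares(lambda p:(proj(C,mod(p,Xp))-uvp).ravel(),[*o,yaw]); print("pole",r2.x,np.degrees(r2.x[2]),r2.fun.round(1))
for p,pts,col in((q,np.array([(-68,-33,8),(-68,33,8),(68,33,8),(68,-33,8),(-50,-20,55),(-50,20,55),(40,-20,55),(40,20,55),(-50,-20,30),(40,20,30)])/1000,(0,255,0)),(r2.x,np.array([(-60,16,32),(-60,-16,32),(60,16,32),(60,-16,32),(30,0,40),(99,0,26),(-69,28,32),(-69,-28,32)])/1000,(255,0,255))):
    for u,v in proj(C,mod(p,pts))*k: cv2.circle(im,(int(u),int(v)),2,col,-1)
cv2.imwrite("pics/ov.png",cv2.resize(im[80:380,200:540],None,fx=2,fy=2))
E
```

```text
btn [0.54684697 0.34398106 0.04      ] knob [0.51799321 0.28187586 0.026     ] foot [0.58230579 0.42551671 0.032     ]
yaw foot->btn -113.50360756442653 0.08891226402602848
yaw btn->kn -114.91934147670705 0.06848062274671379
plate [[0.4001, 0.3618, 0.008], [0.4632, 0.3603, 0.008], [0.4615, 0.2287, 0.008], [0.397, 0.2258, 0.008]] [np.float64(0.063), np.float64(0.1316), np.float64(0.0645), np.float64(0.136)]
cradle [ 0.43068434  0.29370059 -1.58443411] -90.7813873844219 [-1.3 -0.5  0.9 -0.9  0.8  2.1 -0.4 -0.4]
pole [ 0.55828219  0.37024176 -2.02754969] -116.17003987732033 [ 3.6 -2.3  0.5 -3.9 -1.7  0.3 -2.7  7.7]
```

View pics/ov.png

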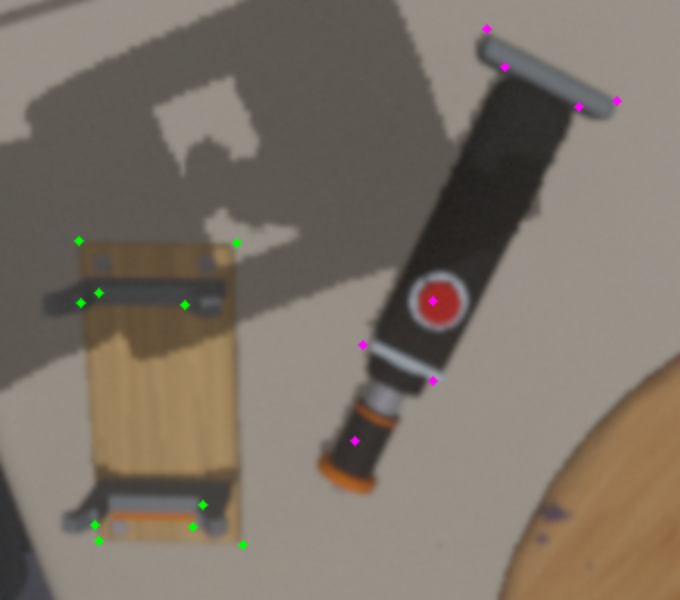

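{"op": "servo_tool", "data": {
  "deltas": [
    [[0.11, 0.12, -0.2, -0.09], [0.22, 0.24, -0.4, -0.18], [0.33, 0.365, -0.6, -0.25], [0.33, 0.365, -0.8, -0.277], [0.33, 0.365, -1, -0.277]]
  ]
}}

```text
time: 7.2
eef_pos: [0.5602, 0.3683, 0.1905]
tcp_rot: [0.151, 0.691, -0.151, 0.691]
contact_force: [0.2, -1.1, -1.2]
opening: 1.0
```

{"op": "servo_tool", "data": {
  "deltas": [
    [[0, 0, -0.25, 0], [0, 0, -0.5, 0], [0, 0, -0.75, 0], [0, 0, -0.95, 0], [0, 0, -1, 0]]
  ]
}}

```text
time: 7.7
eef_pos: [0.5582, 0.3672, 0.0881]
tcp_rot: [0.149, 0.692, -0.152, 0.689]
contact_force: [-0.9, -0.8, -0.3]
opening: 1.0
```

```bash
python3 - <<'E'
from h import *
T,s=pose(); im=read_camera("wrist"); cv2.imwrite("pics/w2.png",im)
print(s["time"],T.round(4).tolist())
for q in("pole","pole_foot","button_top","knob_grip"):
    print(q,[(round(d["p"],2),np.round(d["at"],3).tolist()) for d in recognise("wrist",q)[:2]])
E
```

```text
7.7 [[-0.0051, 0.4162, 0.9093, 0.5582], [-0.0025, 0.9093, -0.4162, 0.3672], [-1.0, -0.0044, -0.0036, 0.0881], [0.0, 0.0, 0.0, 1.0]]
pole [(0.82, [0.558, 0.376, 0.031])]
pole_foot [(0.69, [0.559, 0.376, 0.034])]
button_top [(0.87, [0.548, 0.347, 0.037])]
knob_grip [(0.65, [0.522, 0.275, 0.024])]
```

View pics/w2.png

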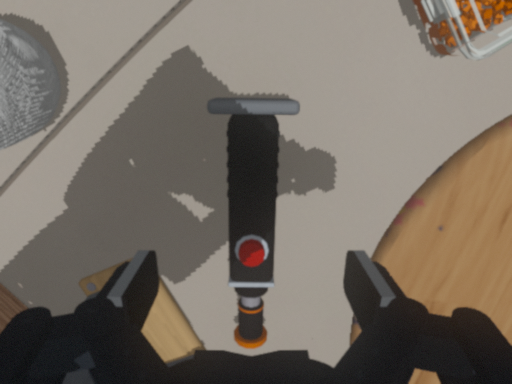

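Wrist view 2 shows the pole aligned vertically between the fingers, with the button at (252,251) and the foot at (254,107).

```bash
python3 - <<'E'
from h import *
T,s=pose(); C=cam("wrist",T)
b=atz(C,(252,251),.04); f=atz(C,(254,114),.032); k=atz(C,(251,318),.026)
print(b,f,k, "dists",np.linalg.norm(b-f),np.linalg.norm(b-k))
d=(b-f)[:2]; y=np.arctan2(d[1],d[0]); u=np.array([np.cos(y),np.sin(y)]); print(np.degrees(y), b[:2]-.03*u, f[:2]+.06*u, s["eef_pos"])
E
```

```text
[0.55126913 0.34487184 0.04      ] [0.5894339  0.42567722 0.032     ] [0.52308695 0.28467189 0.026     ] dists 0.08972212738192285 0.06792840938711633
-115.28159249333211 [0.56408115 0.37199843] [0.56380986 0.37142403] [0.56094898 0.36911545 0.0932708 ]
```

{"op": "servo_tool", "data": {
  "deltas": [
    [[0, 0, -0.2, 0], [0.0, 0, -0.4, 0], [0.0, 0, -0.6, 0], [0, 0, -0.75, 0], [0, 0, -0.83, 0]]
  ]
}}

```text
time: 8.45
eef_pos: [0.5597, 0.3688, 0.0077]
tcp_rot: [0.15, 0.691, -0.15, 0.691]
contact_force: [0.5, 0.6, -0.4]
opening: 0.998
```

{"op": "servo_tool", "data": {
  "deltas": [
    [[0, 0, 0, 0], [0, 0, 0, 0], [0, 0, 0, 0], [0, 0, 0, 0], [0, 0, 0, 0]]
  ],
  "claw": -1,
  "force": 60
}}

```text
time: 8.95
eef_pos: [0.5609, 0.3694, 0.0099]
tcp_rot: [0.151, 0.69, -0.15, 0.692]
contact_force: [0.2, 0.6, 3.3]
opening: 0.359
```

{"op": "servo_tool", "data": {
  "deltas": [
    [[0, 0, 0, 0], [0, 0, 0, 0], [0, 0, 0, 0], [0, 0, 0, 0], [0, 0, 0, 0]]
  ]
}}

```text
time: 9.45
eef_pos: [0.5609, 0.3694, 0.0099]
tcp_rot: [0.151, 0.69, -0.15, 0.692]
contact_force: [0.5, -0.4, 5.5]
opening: 0.363
```

{"op": "servo_tool", "data": {
  "deltas": [
    [[0, 0, 0.1, 0], [0, 0, 0.3, 0], [0, 0, 0.55, 0], [0, 0, 0.75, 0], [0, 0, 0.85, 0]]
  ]
}}

```text
time: 9.95
eef_pos: [0.5598, 0.3689, 0.0945]
tcp_rot: [0.15, 0.691, -0.15, 0.691]
contact_force: [0.8, 0.6, -2.9]
opening: 0.36
```

{"op": "servo_tool", "data": {
  "deltas": [
    [[-0.1, -0.05, 0, 0.02], [-0.25, -0.13, 0, 0.05], [-0.4, -0.21, 0, 0.08], [-0.55, -0.29, 0, 0.11], [-0.65, -0.35, 0, 0.132]]
  ]
}}

```text
time: 10.45
eef_pos: [0.4923, 0.3327, 0.0914]
tcp_rot: [0.076, 0.704, -0.078, 0.701]
contact_force: [0.2, -0.3, -3.6]
opening: 0.359
```

{"op": "servo_tool", "data": {
  "deltas": [
    [[-0.15, -0.07, 0, 0.03], [-0.3, -0.16, 0, 0.06], [-0.45, -0.24, 0, 0.09], [-0.58, -0.31, 0, 0.12], [-0.64, -0.35, 0, 0.132]]
  ]
}}

```text
time: 10.95
eef_pos: [0.4284, 0.2978, 0.0918]
tcp_rot: [0.004, 0.708, -0.005, 0.706]
contact_force: [-0.6, -0.8, -2.8]
opening: 0.361
```

{"op": "servo_tool", "data": {
  "deltas": [
    [[0, 0, 0, 0], [0, 0, 0, 0], [0, 0, 0, 0], [0, 0, 0, 0], [0, 0, 0, 0]]
  ]
}}

```text
time: 11.45
eef_pos: [0.4312, 0.299, 0.0934]
tcp_rot: [0.005, 0.707, -0.005, 0.707]
contact_force: [-0.1, -0.3, -3.1]
opening: 0.364
```

```bash
python3 - <<'E'
from h import *
T,s=pose(); im=read_camera("wrist"); np.save("w3T.npy",T); a=read_camera("scene"); b=read_camera("side")
c=cv2.resize(im,(800,600)); 
r=np.hstack([cv2.resize(a[180:270,150:300],(400,240)),cv2.resize(b[140:230,190:310],(320,240))])
cv2.imwrite("pics/w3.png",c); cv2.imwrite("pics/s3.png",r)
print(s["time"],T.round(4).tolist(),s["opening"])
for q in("cradle","button_top","knob_grip"):
    print(q,[(round(d["p"],2),np.round(d["at"],3).tolist()) for d in recognise("wrist",q)[:2]])
E
```

```text
11.45 [[0.0002, 0.0137, 0.9999, 0.4312], [0.0001, 0.9999, -0.0137, 0.299], [-1.0, 0.0001, 0.0002, 0.0934], [0.0, 0.0, 0.0, 1.0]] 0.36393991022172256
cradle [(0.91, [0.4, 0.329, 0.01])]
button_top [(0.67, [0.431, 0.279, 0.122])]
knob_grip []
```

View pics/w3.png

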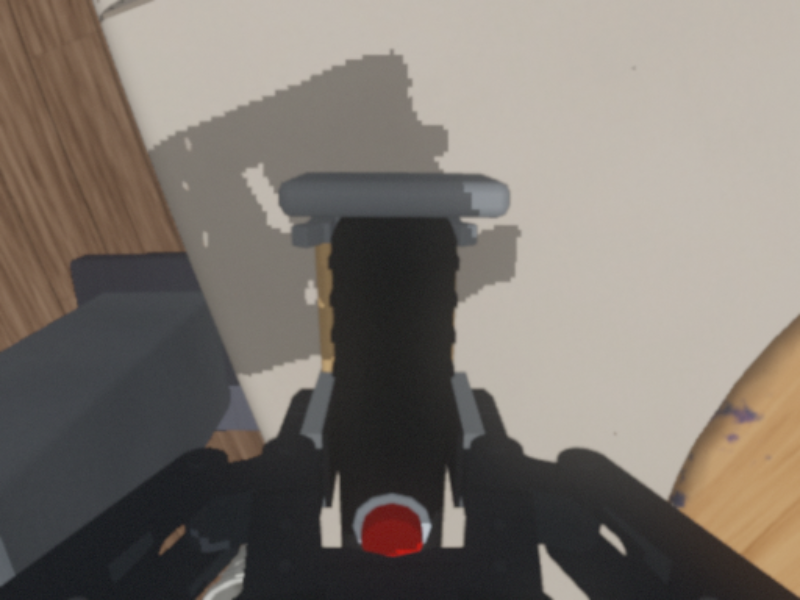

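Wrist view 3 shows the rear post tops at about (310,233) and (468,233), and the foot plate spanning (280..509, 195). The pole sits well above the posts and parallel to the cradle. I'm computing the offset.

```bash
python3 - <<'E'
from h import *
T=np.load("w3T.npy"); C=cam("wrist",T); k=1.5625
f=lambda u,v,z: atz(C,((u+.5)/k-.5,(v+.5)/k-.5),z).round(4).tolist()
print("posts outer", f(292,233,.052),f(478,233,.052)); print("post top front edge row246", f(310,246,.055))
zt=.0934-.0089 # pole underside
print("foot top", [f(u,v,zt+.032) for u,v in((280,195),(509,195),(395,217))]); print("btn",f(392,530,zt+.0385), "zt",zt)
print("handle edges near foot",f(331,235,zt+.03),f(457,235,zt+.03))
E
```

```text
posts outer [0.3957, 0.3444, 0.052] [0.4638, 0.3435, 0.052]
post top front edge row246 [0.4026, 0.3401, 0.055]
foot top [[0.4066, 0.3649, 0.1165], [0.4599, 0.3642, 0.1165], [0.4333, 0.3593, 0.1165]]
btn [0.4315, 0.2737, 0.123] zt 0.08449999999999999
handle edges near foot [0.4178, 0.3549, 0.1145] [0.4482, 0.3545, 0.1145]
```

View pics/s3.png

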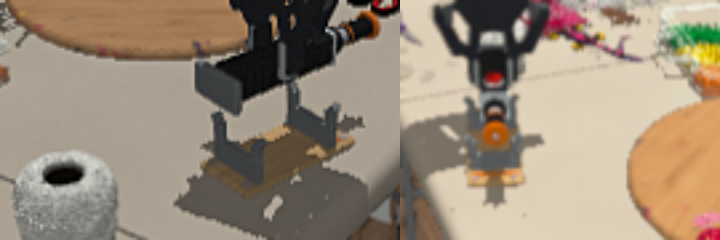

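{"op": "servo_tool", "data": {
  "deltas": [
    [[-0.02, 0, -0.05, 0], [-0.02, 0, -0.15, 0], [-0.02, 0, -0.25, 0], [-0.02, 0, -0.32, 0], [-0.02, 0, -0.35, 0]]
  ]
}}

```text
time: 12.25
eef_pos: [0.4279, 0.2983, 0.0566]
tcp_rot: [0.004, 0.708, -0.005, 0.706]
contact_force: [0.0, 0.1, -3.5]
opening: 0.358
```

{"op": "servo_tool", "data": {
  "deltas": [
    [[0, 0, -0.04, 0], [0, 0, -0.08, 0], [0, 0, -0.12, 0], [0, 0, -0.15, 0], [0, 0, -0.17, 0]]
  ]
}}

```text
time: 12.75
eef_pos: [0.4288, 0.2988, 0.0411]
tcp_rot: [0.005, 0.707, -0.005, 0.707]
contact_force: [0.3, -0.2, -2.4]
opening: 0.357
```

{"op": "servo_tool", "data": {
  "deltas": [
    [[0, 0, -0.01, 0], [0, 0, -0.02, 0], [0, 0, -0.025, 0], [0, 0, -0.025, 0], [0, 0, -0.025, 0]]
  ]
}}

```text
time: 13.25
eef_pos: [0.4288, 0.2988, 0.0399]
tcp_rot: [0.005, 0.707, -0.005, 0.707]
contact_force: [-4.3, -2.3, 5.9]
opening: 0.36
```

{"op": "servo_tool", "data": {
  "deltas": [
    [[0, 0, 0, 0], [0, 0, 0, 0], [0, 0, 0, 0], [0, 0, 0, 0], [0, 0, 0, 0]]
  ]
}}

```text
time: 13.75
eef_pos: [0.4288, 0.2988, 0.0399]
tcp_rot: [0.005, 0.707, -0.005, 0.707]
contact_force: [-4.6, -2.2, 5.9]
opening: 0.364
```

{"op": "servo_tool", "data": {
  "deltas": [
    [[0, 0, 0, 0], [0, 0, 0, 0], [0, 0, 0, 0], [0, 0, 0, 0], [0, 0, 0, 0]]
  ],
  "claw": 1
}}

```text
time: 14.25
eef_pos: [0.4289, 0.2989, 0.0388]
tcp_rot: [0.005, 0.707, -0.005, 0.707]
contact_force: [0.4, 0.6, 0.2]
opening: 0.999
```

{"op": "servo_tool", "data": {
  "deltas": [
    [[0, 0, 0.2, 0], [0, 0, 0.4, 0], [0, 0, 0.6, 0], [0, 0, 0.8, 0], [0, 0, 1, 0]]
  ]
}}

```text
time: 14.75
eef_pos: [0.4287, 0.2988, 0.1395]
tcp_rot: [0.005, 0.707, -0.005, 0.707]
contact_force: [0.3, 0.5, 1.1]
opening: 1.0
```

{"op": "servo_tool", "data": {
  "deltas": [
    [[0, 0.1, 0.0, 0], [0, 0.2, 0.1, 0], [0, 0.2, 0.1, 0], [0, 0.2, 0.1, 0], [0, 0.2, 0.1, 0]]
  ],
  "claw": -1
}}

```text
time: 15.25
eef_pos: [0.4281, 0.3186, 0.1476]
tcp_rot: [0.004, 0.708, -0.005, 0.706]
contact_force: [-0.3, 0.1, 0.4]
opening: 0.142
```

```bash
python3 - <<'E'
from h import *
T,s=pose(); im=read_camera("wrist"); np.save("w4T.npy",T); a=read_camera("scene"); b=read_camera("side")
r=np.hstack([cv2.resize(a[190:260,190:300],(440,280)),cv2.resize(b[150:220,190:280],(360,280))])
cv2.imwrite("pics/w4.png",np.vstack([r,np.hstack([cv2.resize(im,(427,320)),np.zeros((320,373,3),np.uint8)])]));cv2.imwrite("pics/w4raw.png",im)
print(s["time"],T.round(4).tolist(),s["opening"])
for q in("button_top","knob_grip","pole_foot","cradle"):
    print(q,[(c,round(d["p"],2),np.round(d["at"],3).tolist()) for c in("wrist","scene","side") for d in recognise(c,q)[:1]])
E
```

```text
15.25 [[-0.002, 0.0132, 0.9999, 0.4281], [-0.0011, 0.9999, -0.0132, 0.3186], [-1.0, -0.0011, -0.002, 0.1476], [0.0, 0.0, 0.0, 1.0]] 0.14198934856971346
button_top [('wrist', 0.98, [0.429, 0.274, 0.07])]
knob_grip [('wrist', 0.64, [0.428, 0.199, 0.054]), ('scene', 0.66, [0.418, 0.199, 0.055])]
pole_foot [('wrist', 0.93, [0.427, 0.316, 0.062]), ('scene', 0.72, [0.415, 0.306, 0.058]), ('side', 0.91, [0.43, 0.265, 0.057])]
cradle [('wrist', 0.59, [0.408, 0.312, 0.007]), ('scene', 0.9, [0.409, 0.3, 0.008]), ('side', 0.65, [0.414, 0.249, 0.02])]
```

View pics/w4.png

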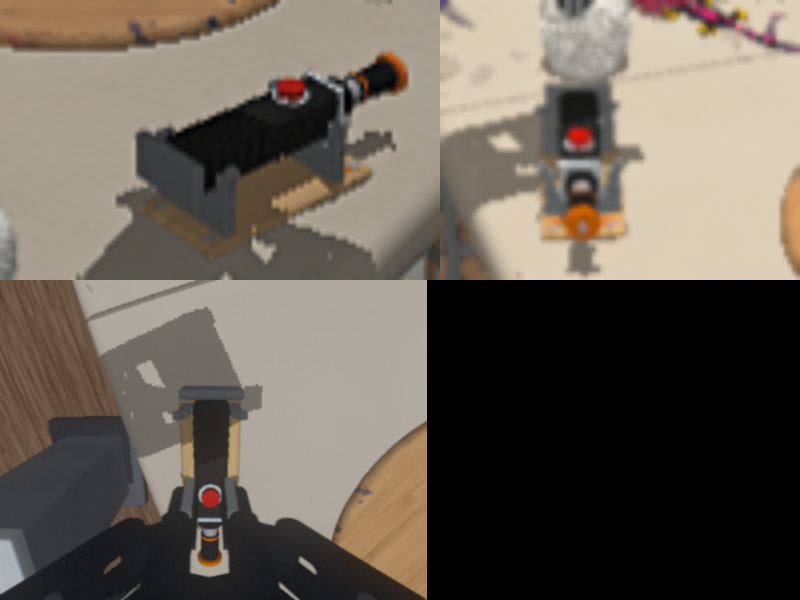

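The pictures show the pole seated with its foot behind the rear posts and its button up. I'm pinning the button position by red colour.

```bash
python3 - <<'E'
from h import *
T=np.load("w4T.npy"); C=cam("wrist",T); im=cv2.imread("pics/w4raw.png").astype(int)
m=(im[...,2]>150)&(im[...,1]<60)&(im[...,0]<60); m[:, :200]=0; m[:,300:]=0; m[:220]=0;m[290:]=0
v,u=np.nonzero(m); print(len(u),u.mean(),v.mean(),atz(C,(u.mean(),v.mean()),.07))
o=(im[...,2]>150)&(im[...,1]<130)&(im[...,1]>60)&(im[...,0]<60); o[:, :200]=0; o[:,300:]=0; o[:280]=0
v,u=np.nonzero(o); print(len(u),sorted(set(v)))
for r in sorted(set(v)): print(r,u[v==r].min(),u[v==r].max(),atz(C,(u[v==r].mean(),r),.046+.0135)[:2].round(4))
print(get_state()["eef_pos"],get_state()["opening"])
E
```

```text
304 252.04934210526315 262.1842105263158 [0.42885894 0.26945698 0.07      ]
108 [np.int64(310), np.int64(311), np.int64(312), np.int64(336), np.int64(337), np.int64(338), np.int64(339), np.int64(340), np.int64(341), np.int64(342)]
310 245 259 [0.4291 0.2168]
311 246 257 [0.4278 0.2158]
312 249 254 [0.4278 0.2147]
336 263 264 [0.4381 0.1885]
337 239 263 [0.427  0.1875]
338 240 262 [0.427  0.1864]
339 241 261 [0.427  0.1853]
340 242 260 [0.4269 0.1841]
341 244 259 [0.4274 0.183 ]
342 246 256 [0.4269 0.1818]
[0.42883337 0.31880372 0.14884962] -0.00047534140636665165
```

{"op": "servo_tool", "data": {
  "deltas": [
    [[0, -0.2, 0, 0], [0, -0.4, -0.1, 0], [0, -0.49, -0.3, 0], [0, -0.49, -0.5, 0], [0, -0.49, -0.65, 0]]
  ]
}}

```text
time: 16.5
eef_pos: [0.4284, 0.2693, 0.0828]
tcp_rot: [0.005, 0.707, -0.005, 0.707]
contact_force: [0.2, 0.4, 0.2]
opening: -0.005
```

{"op": "servo_tool", "data": {
  "deltas": [
    [[0, 0, -0.06, 0], [0, 0, -0.1, 0], [0, 0, -0.14, 0], [0, 0, -0.17, 0], [0, 0, -0.2, 0]]
  ]
}}

```text
time: 17.0
eef_pos: [0.4295, 0.2701, 0.0648]
tcp_rot: [0.005, 0.707, -0.005, 0.708]
contact_force: [-0.8, -0.2, 4.1]
opening: -0.004
```

{"op": "servo_tool", "data": {
  "deltas": [
    [[0, 0, -0.01, 0], [0, 0, -0.02, 0], [0, 0, -0.03, 0], [0, 0, -0.03, 0], [0, 0, -0.03, 0]]
  ]
}}

```text
time: 17.5
eef_pos: [0.4299, 0.27, 0.0637]
tcp_rot: [0.004, 0.707, -0.005, 0.707]
contact_force: [-4.9, -3.9, 15.8]
opening: -0.002
```

{"op": "servo_tool", "data": {
  "deltas": [
    [[0, 0, 0.15, 0], [0, 0, 0.35, 0], [0, -0.2, 0.43, 0], [0, -0.45, 0.43, 0], [-0.01, -0.7, 0.43, 0]]
  ]
}}

```text
time: 18.0
eef_pos: [0.4282, 0.1994, 0.1043]
tcp_rot: [0.005, 0.706, -0.004, 0.708]
contact_force: [-0.1, -0.3, -0.3]
opening: 0.002
```

{"op": "servo_tool", "data": {
  "deltas": [
    [[0, 0, 0, 0], [0, 0, 0, 0], [0, 0, 0, 0], [0, 0, 0, 0], [0, 0, 0, 0]]
  ],
  "claw": 0.1
}}

```text
time: 18.5
eef_pos: [0.4278, 0.2004, 0.1038]
tcp_rot: [0.004, 0.707, -0.004, 0.707]
contact_force: [-0.8, -0.5, -0.3]
opening: 0.55
```

```bash
python3 - <<'E'
from h import *
T,s=pose(); im=read_camera("wrist"); b=read_camera("side"); a=read_camera("scene")
r=np.hstack([cv2.resize(im,(427,320)),cv2.resize(b[150:220,190:280],(360,320))])
cv2.imwrite("pics/w5.png",np.vstack([r,cv2.resize(a[190:250,180:300],(787,280))]));cv2.imwrite("pics/w5raw.png",im)
print(s["time"],T.round(4).tolist(),s["opening"],s["contact_force"])
for q in("button_top","knob_grip"):
    print(q,[(c,round(d["p"],2),np.round(d["at"],3).tolist()) for c in("wrist","scene","side") for d in recognise(c,q)[:1]])
C=cam("wrist",T);im=im.astype(int)
m=(im[...,2]>150)&(im[...,1]<60)&(im[...,0]<60); m[:, :200]=0; m[:,300:]=0
v,u=np.nonzero(m); print(len(u),u.mean(),v.mean(),atz(C,(u.mean(),v.mean()),.064))
E
```

```text
18.5 [[-0.0, 0.0125, 0.9999, 0.4278], [0.0001, 0.9999, -0.0125, 0.2004], [-1.0, 0.0001, -0.0, 0.1038], [0.0, 0.0, 0.0, 1.0]] 0.5498633536419499 [-0.79786603 -0.5314538  -0.26280989]
button_top [('wrist', 0.81, [0.43, 0.273, 0.062]), ('scene', 0.65, [0.409, 0.299, 0.005]), ('side', 0.68, [0.606, -0.037, 0.006])]
knob_grip [('wrist', 0.81, [0.428, 0.196, 0.052]), ('scene', 0.41, [0.419, 0.2, 0.053]), ('side', 0.51, [0.428, 0.182, 0.053])]
0 nan nan [nan nan nan]<stdin>:10: RuntimeWarning: Mean of empty slice.
  ret = ret.dtype.type(ret / rcount)
```

View pics/w5.png

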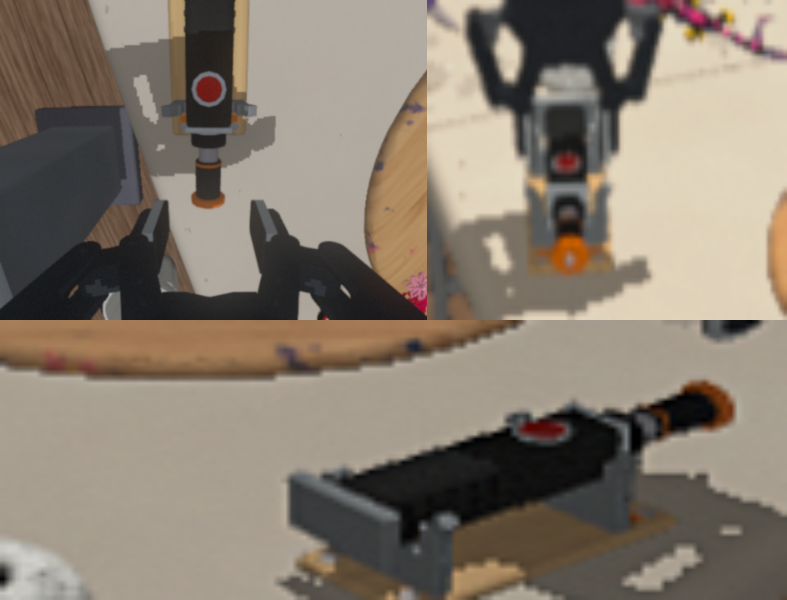

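The pictures show the button now flush (pressed) and the pole still seated, with the knob at (208,180) in line with the jaws. I'm gripping the knob.

{"op": "servo_tool", "data": {
  "deltas": [
    [[0, 0, -0.2, 0], [0, 0, -0.4, 0], [0, 0, -0.6, 0], [0, 0, -0.73, 0], [0, 0, -0.765, 0]]
  ]
}}

```text
time: 19.45
eef_pos: [0.4266, 0.1995, 0.0258]
tcp_rot: [0.005, 0.708, -0.005, 0.706]
contact_force: [-0.5, -0.3, -0.0]
opening: 0.544
```

{"op": "servo_tool", "data": {
  "deltas": [
    [[0, 0, 0, 0], [0, 0, 0, 0], [0, 0, 0, 0], [0, 0, 0, 0], [0, 0, 0, 0]]
  ],
  "claw": -1,
  "force": 70
}}

```text
time: 19.95
eef_pos: [0.4285, 0.1999, 0.0281]
tcp_rot: [0.005, 0.707, -0.005, 0.708]
contact_force: [-0.2, -0.6, 1.9]
opening: 0.212
```

{"op": "servo_tool", "data": {
  "deltas": [
    [[0, 0, 0, 0], [0, 0, 0, 0], [0, 0, 0, 0], [0, 0, 0, 0], [0, 0, 0, 0]]
  ]
}}

```text
time: 20.45
eef_pos: [0.4284, 0.1998, 0.0277]
tcp_rot: [0.005, 0.707, -0.005, 0.708]
contact_force: [0.6, -1.3, 4.0]
opening: 0.211
```

{"op": "servo_tool", "data": {
  "deltas": [
    [[0, -0.08, 0, 0], [0, -0.16, 0, 0], [-0.005, -0.24, 0, 0], [-0.005, -0.32, 0, 0], [-0.006, -0.4, 0, 0]]
  ]
}}

```text
time: 20.95
eef_pos: [0.4268, 0.1591, 0.0271]
tcp_rot: [0.005, 0.707, -0.005, 0.707]
contact_force: [0.2, 2.6, 2.5]
opening: 0.21
```

{"op": "servo_tool", "data": {
  "deltas": [
    [[0, -0.06, 0, 0], [0, -0.12, 0, 0], [-0.002, -0.18, 0, 0], [-0.003, -0.24, 0, 0], [-0.004, -0.3, 0, 0]]
  ]
}}

```text
time: 21.45
eef_pos: [0.4263, 0.1299, 0.027]
tcp_rot: [0.005, 0.707, -0.005, 0.707]
contact_force: [-0.9, 5.2, 0.9]
opening: 0.21
```

{"op": "servo_tool", "data": {
  "deltas": [
    [[0, -0.04, 0, 0], [0, -0.08, 0, 0], [-0.002, -0.12, 0, 0], [-0.003, -0.16, 0, 0], [-0.003, -0.2, 0, 0]]
  ]
}}

```text
time: 21.95
eef_pos: [0.4261, 0.1102, 0.027]
tcp_rot: [0.006, 0.707, -0.004, 0.707]
contact_force: [1.2, 6.9, -0.3]
opening: 0.21
```

{"op": "servo_tool", "data": {
  "deltas": [
    [[0, -0.03, 0, 0], [0, -0.05, 0, 0], [0, -0.07, 0, 0], [0, -0.09, 0, 0], [-0.001, -0.1, 0, 0]]
  ]
}}

```text
time: 22.45
eef_pos: [0.4259, 0.1003, 0.0269]
tcp_rot: [0.006, 0.707, -0.004, 0.707]
contact_force: [1.4, 6.3, -1.2]
opening: 0.212
```

{"op": "servo_tool", "data": {
  "deltas": [
    [[0, -0.01, 0, 0], [0, -0.02, 0, 0], [0, -0.03, 0, 0], [0, -0.04, 0, 0], [0, -0.05, 0, 0]]
  ]
}}

```text
time: 22.95
eef_pos: [0.4258, 0.0955, 0.0269]
tcp_rot: [0.006, 0.707, -0.004, 0.707]
contact_force: [0.4, 7.0, -0.6]
opening: 0.214
```

{"op": "servo_tool", "data": {
  "deltas": [
    [[0, -0.01, 0, 0], [0, -0.02, 0, 0], [0, -0.03, 0, 0], [0, -0.04, 0, 0], [0, -0.05, 0, 0]]
  ]
}}

```text
time: 23.45
eef_pos: [0.4258, 0.0905, 0.0268]
tcp_rot: [0.006, 0.707, -0.004, 0.707]
contact_force: [1.2, 7.5, -0.7]
opening: 0.212
```

{"op": "servo_tool", "data": {
  "deltas": [
    [[0, -0.01, 0, 0], [0, -0.02, 0, 0], [0, -0.03, 0, 0], [0, -0.03, 0, 0], [0, -0.03, 0, 0]]
  ]
}}

```text
time: 23.95
eef_pos: [0.4257, 0.0881, 0.0268]
tcp_rot: [0.007, 0.707, -0.004, 0.707]
contact_force: [1.5, 10.0, -1.0]
opening: 0.213
```

{"op": "servo_tool", "data": {
  "deltas": [
    [[0, -0.01, 0, 0], [0, -0.02, 0, 0], [0, -0.02, 0, 0], [0, -0.02, 0, 0], [0, -0.02, 0, 0]]
  ]
}}

```text
time: 24.45
eef_pos: [0.4258, 0.0878, 0.0269]
tcp_rot: [0.009, 0.707, -0.003, 0.707]
contact_force: [0.9, 18.2, -1.8]
opening: 0.209
```

```bash
python3 - <<'E'
from h import *
T,s=pose(); im=read_camera("wrist"); b=read_camera("side"); a=read_camera("scene")
r=np.hstack([cv2.resize(im,(427,320)),cv2.resize(b[150:240,190:290],(360,320))])
cv2.imwrite("pics/w6.png",np.vstack([r,cv2.resize(a[190:250,180:300],(787,280))]));cv2.imwrite("pics/w6raw.png",im)
print(s["time"],T.round(4)[:3,3],s["opening"],s["contact_force"])
E
```

```text
24.45 [0.4258 0.0878 0.0269] 0.20861942418226856 [ 0.93770463 18.22822383 -1.7827037 ]
```

View pics/w6.png

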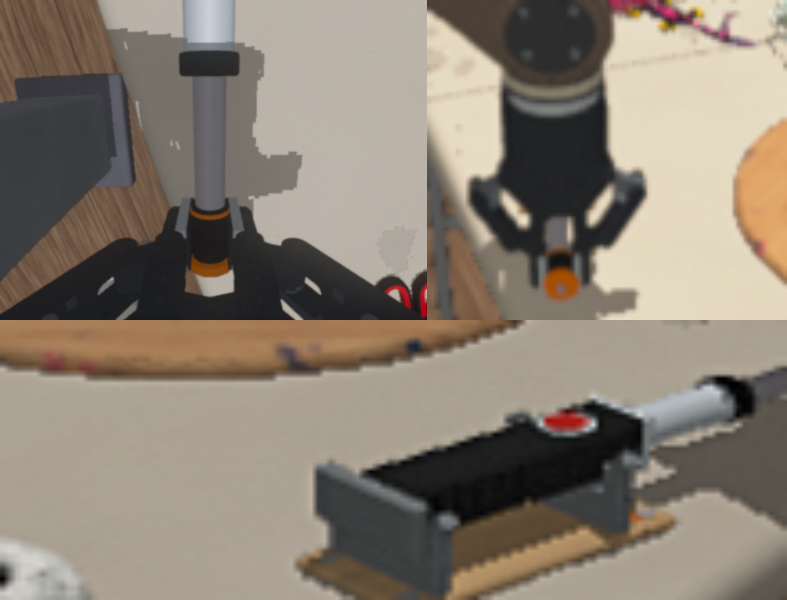

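Force rose to 18 N with no further travel. The pictures show both sections out, the foot against the rear posts and the knob in the jaws. I'll do one hold check, then hand in.

{"op": "servo_tool", "data": {
  "deltas": [
    [[0, 0, 0, 0], [0, 0, 0, 0], [0, 0, 0, 0], [0, 0, 0, 0], [0, 0, 0, 0]]
  ]
}}

```text
time: 25.1
eef_pos: [0.4258, 0.0878, 0.0269]
tcp_rot: [0.009, 0.707, -0.003, 0.707]
contact_force: [1.6, 18.4, -0.4]
opening: 0.21
```

```bash
python3 -c "
from plant import *
s=get_state();print(s['eef_pos'],s['contact_force'],s['opening']);print(sign_off())"
```

```text
[0.42580698 0.08784892 0.02687572] [ 1.59864308 18.44246661 -0.41810996] 0.20969409610764722
the job is handed in; nothing more can be done
None
```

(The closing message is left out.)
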